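Find the true crossbar by balance

ROBOT

A 7-joint arm with a two-finger parallel gripper is mounted at the origin on the work surface. World frame = base frame: x ahead of the robot, y to its left, z up, the work surface at z = 0. Lengths are in m, angles in rad, forces in N, time in s.
With the tool pointing down it reaches from about 0.425 to 0.875 m from the base axis. Payload 4.7 kg.
Tool frame: the origin (TCP) lies at the very end of the fingers, on their centre line; the grasp point (between the pads) lies 19 mm behind it; z points along the fingers, y is the line along which they close (so a half turn about z gives the same grasp; the last joint's range is limited). The gripper opens to 87 mm and grips with 3 to 60 N. Pads are 19 mm wide; open, the fingers measure 117 mm over their backs; the gripper's body (75 mm by 190 mm) begins 51 mm behind the grasp point.
Start: joints at [-1.318, 0.321, -0.07, 1.45, 0.023, 1.371, -0.057], TCP at [0.154, 0.632, 0.223] pointing down, gripper open.
Joint ranges: [-2.86, 2.86], [-0.3, 2.09], [-1.38, 1.24], [0.06, 2.45], [-1.56, 4.7], [0.09, 2.05], [-2.69, 2.69]. Speed limits (rad/s): [2.57, 2.57, 3.14, 3.14, 3.14, 3.14, 3.14].

INTERFACE

Orientations are given as a rotation vector (axis times angle).
In Python, from bench import ctrl, vision gives the robot as it stands.
- The arm moves only by the tool jog_arm, never from a script. Its argument "increments" is a list of rows, each an object of numbers: "tx", "ty", "tz": the shift along the tool's x, y, z in mm; "wx", "wy", "wz": the turn, a rotation vector about the tool's x, y, z in rad; "gripper": the opening, from 0 (shut) to 1 (fully open). In form: [{"tx": .., "ty": .., "tz": .., "wx": .., "wy": .., "wz": .., "gripper": ..}, ...]. A call has exactly 5 rows; each row is the pose to reach, as a shift and turn from the pose commanded when the call began, along the tool's axes at that moment; what a row does not reach only later rows make up. A row lasts 1/12 s, in which the tool goes at most 41.7 mm and 7.16 degrees, less where a joint would pass 70% of its speed; a pose out of reach is approached as far as the arm can. A call with a gripper value outside its range is refused whole. The fingers move at their own pace and stop on an object; "grip_force" is the grip in N (left out, the last holds). Time passes only in rows, so rows that repeat a pose let the fingers close, or fill a call up. It gives the time, the measured TCP pose, the force, the opening and the grip force at its end, in the units of the state.
- ctrl.get_state(): the state, without advancing time (a new reading comes with each control period).
- vision.get_image(name): name is "scene" or "top"; returns a dict with "color" (420x560x3 uint8, blue, green, red), "fx", "fy", "cx", "cy" (pixels), "extrinsics" (4x4, takes a point from world to camera coordinates). Camera axes: x right, y down, z forward; pixel columns grow to the right and rows downward; lengths in m; the calibration is good to about 2 mm. A picture is of the moment at which its call begins. There is no depth.
- ctrl.close_job(): hands the job in; it is judged then, once.
Trained networks look in the newest picture that a camera, given by its name, has taken for a name from the list of things; names that differ only in an ending like _2 or _b are one class to them, and where a whole thing is asked for, a point or a joint stands for the part that bears it (a point fixed in the world has none). Each returns a list of dicts, best first, with "conf" (0 to 1); they miss things now and then, are a little off and sometimes report something else, mostly with a low value. They report only what shows in the picture. A call takes as long as a camera call. They do not tell look-alikes from the thing itself.
- vision.spot_in(camera, thing): "bbox" ([left, top, right, bottom] in pixels, round what is visible of it).
The state is a dict: "time": time; "joint_positions": joint angles; "qd": joint speeds; "joint_torque": joint torques, N m; "position": TCP position; "tool_rot": TCP orientation; "ft_force": force on the tool from outside, world axes, zero at the start; "torque": the same for the moment, N m; "grip_width": opening from 0.0 (shut) to 1.0 (fully open); "grip_force": force on a finger pad.
Only numpy, scipy, OpenCV 4.12 (cv2) and the standard library are available. Lean on these libraries where they do the work, as an engineer would, in place of code of your own. Each camera call takes 0.05 s, during which the arm holds its last target. There are 200 camera calls.

TASK

One of the two crossbars on the white cutting board has a hidden void in one end and is out of balance; they look alike, so feel for it. Leave the true one balanced by itself on the edge of the balancing stand, level, with the middle of its hub on the edge and the bar along the stand, and lay the faulty one flat in the reject tray. Leave everything else on the bench where it is.

Things in the scene. Friction and masses are not known exactly. Their poses are not given: they have to be found in the camera images.
- crossbar_1: Sizes in mm. One of two bars that look alike, 220 long (y axis): bright steel hub 24 (x) x 34 (y) x 32 high in the middle, with a dark dot on top; wooden shafts 14 x 14; dark steel end blocks 34 x 36 x 32 high at y = 74 to 110 either side. Origin: middle of the hub's underside, level with that of the end blocks. True bar: 600 g, balanced at the hub's middle. Faulty: 460 g, balances 28 from it.
- crossbar_2: Sizes in mm. One of two bars that look alike, 220 long (y axis): bright steel hub 24 (x) x 34 (y) x 32 high in the middle, with a dark dot on top; wooden shafts 14 x 14; dark steel end blocks 34 x 36 x 32 high at y = 74 to 110 either side. Origin: middle of the hub's underside, level with that of the end blocks. True bar: 600 g, balanced at the hub's middle. Faulty: 460 g, balances 28 from it.
- stand_edge (a point): Middle of the flat top of the stand's upright steel blade (the balance edge), 50 above the bench; 12 thick along the stand's y, 22 wide along its x. A bar lies across it along the stand's y. Two rubber-topped rests (46 x 36, centred 100 either side along y, tops 14 below the edge) catch a bar that tips; it then leans about 8 degrees and can be taken again.
- stand: Grey balancing stand, base plate 80 (x) x 250 (y) x 10, fixed to the bench; origin at the centre of its underside, on the bench.
- tray: Dark steel reject tray, open on top, 170 (x) x 260 (y) x 32 high, walls and floor 5 thick, fixed to the bench; origin at the centre of its underside. The long side (y) takes a bar lengthwise.
- board: White plastic cutting board 180 (x) x 260 (y) x 12, fixed, on which the two crossbars lie side by side, about 100 apart along x, both roughly along its y; origin at the centre of its underside. Which bar is true changes from run to run, whatever its name or place; the faulty one lacks 140 g in one end block.
- spool: Bystander: wooden spool, diameter 26, 28 high, standing on the board between the ends of the two bars. Origin at its underside.
- anvil: Bystander: round steel setting anvil, diameter 52, 30 high. Origin at its underside.
- jar: Bystander: amber jar with black lid, diameter 52, 60 high. Origin at its underside.
- mallet: Bystander: hammer with wooden handle, 260 long, lying at the far side of the bench.
- awl: Bystander: awl with a wooden handle, 160 long, lying on the right.
- mug: Bystander: white mug, diameter 76, 85 high, on the left. Origin at its underside.
- die: Bystander: steel ring-shaped cutting die, diameter 60, 25 high, on the far left. Origin at its underside.
There are look-alikes about, which are no part of the job. What is shaped like the crossbar_1 but turquoise or yellow is not meant.

How it is judged:
At the end, for the whole second after the job is handed in: One bar rests level (0.06 rad) on the edge alone, along the stand (0.2 rad), hub middle within 10 mm of the edge along y, 12 mm along x, 5 mm in height. The other lies flat (0.15 rad) in the tray, within 75 (x) and 40 mm (y) of its centre, underside at most 20 mm up. Both at rest (((x of crossbar_1 in the frame of stand_edge between -0.012 and 0.012 m and y of crossbar_1 in the frame of stand_edge between -0.01 and 0.01 m and z of crossbar_1 in the frame of stand_edge between -0.005 and 0.005 m and angle between the y axis of crossbar_1 and the y axis of stand_edge, either way round below 0.2 rad and angle between crossbar_1's own z axis and vertical below 0.06 rad and x of crossbar_2 in the frame of tray between -0.075 and 0.075 m and y of crossbar_2 in the frame of tray between -0.04 and 0.04 m and z of crossbar_2 in the frame of tray between -0.005 and 0.02 m and angle between crossbar_2's own z axis and vertical below 0.15 rad and linear speed of each of crossbar_1, crossbar_2 below 0.02 m/s and angular speed of each of crossbar_1, crossbar_2 below 0.1 rad/s) or (x of crossbar_2 in the frame of stand_edge between -0.012 and 0.012 m and y of crossbar_2 in the frame of stand_edge between -0.01 and 0.01 m and z of crossbar_2 in the frame of stand_edge between -0.005 and 0.005 m and angle between the y axis of crossbar_2 and the y axis of stand_edge, either way round below 0.2 rad and angle between crossbar_2's own z axis and vertical below 0.06 rad and x of crossbar_1 in the frame of tray between -0.075 and 0.075 m and y of crossbar_1 in the frame of tray between -0.04 and 0.04 m and z of crossbar_1 in the frame of tray between -0.005 and 0.02 m and angle between crossbar_1's own z axis and vertical below 0.15 rad and linear speed of each of crossbar_2, crossbar_1 below 0.02 m/s and angular speed of each of crossbar_2, crossbar_1 below 0.1 rad/s))); the robot touches nothing.
It fails at once if a bystander (spool, anvil, jar, hammer, awl, mug or die) is moved more than 40 mm from its place (distance of any of spool, anvil, jar, mallet, awl, mug, die from where it was at the start of the episode above 0.04 m).
It also fails if it takes over 72 s, if anything falls off the work surface, if the arm or the gripper's body presses on something with over 40 N, if the wrist force passes 120 N, or if a joint passes its speed limit or range.

## Working session

There is one attempt and no reset: what is moved stays moved. The work goes in short steps, Python scripts to look and compute and a tool call to move; the robot and the scene stay as the last step left them, time stands still between calls to the robot, and variables do not carry over. Pictures are saved under pics/ and viewed, at most 10 in all, crops included, and the job is handed in when it is done.

Besides the shell and the picture viewer there is one more tool, called after "Request:" as name(argument=value, ...) on one line, values as JSON. jog_arm: Moves the arm, as the interface text tells. Its arguments: {"type":"object","properties":{"increments":{"type":"array"},"grip_force":{"type":"number"}},"required":["increments"]}

```bash
mkdir -p pics; ls; python3 - <<'E'
from bench import ctrl, vision
import cv2
for n in ("top","scene"):
    i=vision.get_image(n); cv2.imwrite(f"pics/{n}0.png",i["color"])
    print(n,i["fx"],i["fy"],i["cx"],i["cy"],i["extrinsics"])
    for t in ("crossbar_1","stand","tray","board","spool"):
        print(t,[([round(v) for v in d["bbox"]],round(d["conf"],2)) for d in vision.spot_in(n,t)])
s=ctrl.get_state();print(s)
E
```

```text
pics
top 392.9693270787918 392.9693270787918 281.2992366827935 210.02878106570134 [[ 0.0055843  -0.9999212  -0.01124327  0.12013408]
 [-0.99908632 -0.00510252 -0.04243216  0.50474927]
 [ 0.04237145  0.01146995 -0.99903609  1.1015431 ]
 [ 0.          0.          0.          1.        ]]
crossbar_1 [([405, 263, 426, 346], 0.97), ([280, 229, 354, 282], 0.83), ([423, 188, 508, 208], 0.8), ([414, 224, 500, 240], 0.63)]
stand [([279, 169, 366, 198], 0.59), ([273, 98, 365, 131], 0.38)]
tray [([153, 168, 254, 241], 0.98), ([274, 99, 366, 131], 0.71)]
board [([410, 182, 507, 252], 0.71)]
spool [([422, 210, 432, 219], 0.63), ([194, 131, 213, 156], 0.34)]
scene 426.8091038545382 426.8091038545382 285.3636544225763 205.62638783974396 [[ 0.22682744  0.9739118  -0.00671661 -0.23968963]
 [ 0.68952247 -0.16545501 -0.70511233 -0.2896165 ]
 [-0.68782852  0.15530758 -0.70906381  1.78813521]
 [ 0.          0.          0.          1.        ]]
crossbar_1 [([103, 212, 169, 238], 0.83), ([221, 180, 277, 204], 0.71), ([160, 160, 179, 206], 0.67), ([90, 235, 166, 256], 0.61)]
stand [([214, 225, 296, 256], 0.97)]
tray [([306, 181, 397, 239], 0.89), ([103, 214, 172, 237], 0.45)]
board [([87, 214, 176, 264], 0.61)]
spool [([226, 263, 318, 299], 0.48)]
{'time': 0.6, 'joint_positions': array([-1.31789748,  0.32098714, -0.07009059,  1.4505182 ,  0.02259745,
        1.37079784, -0.05691421]), 'qd': array([-0.00145947,  0.00018914, -0.00054423, -0.00182525,  0.00022282,
       -0.00138173,  0.00089723]), 'joint_torque': array([ 2.33956271e-04, -4.90794969e+01, -4.02435819e-01, -3.12609887e+01,
       -6.36408851e-02,  3.39107984e-02,  1.82883076e-05]), 'position': array([0.15378051, 0.63155972, 0.22258566]), 'tool_rot': array([3.74213858e-01, 3.11917092e+00, 1.11489501e-04]), 'ft_force': array([ 0.03888028, -0.5530243 , -0.13437192]), 'torque': array([-0.00127285, -0.03843179, -0.01843424]), 'grip_force': 0.0, 'grip_width': 0.9942587601890115}
```

View pics/top0.png

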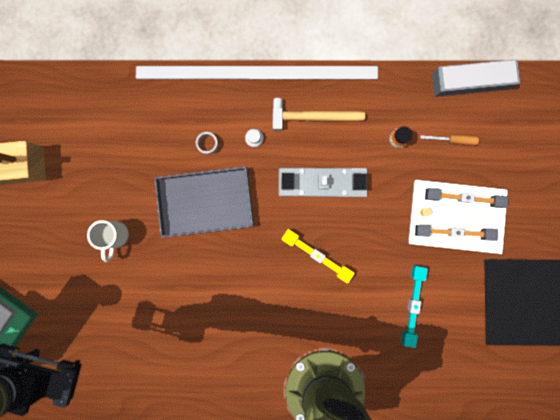

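View pics/scene0.png

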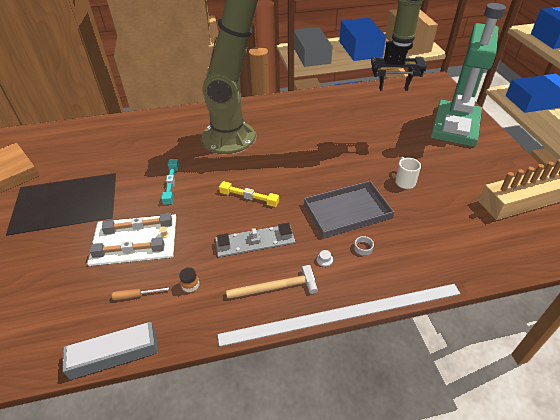

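The candidates in the top view are the far bar on the board (467,198), the near bar on the board (457,232), the yellow one (318,256) and the turquoise one (415,306). The wanted ones are the two on the white board. I'll check them in a close crop.

```bash
cat > h.py <<'E'
import numpy as np, cv2
from bench import ctrl, vision
from scipy.spatial.transform import Rotation as R
def world(im,uv,z):
    E=im["extrinsics"]; r,t=E[:3,:3],E[:3,3]
    d=r.T@np.array([(uv[0]-im["cx"])/im["fx"],(uv[1]-im["cy"])/im["fy"],1]); c=-r.T@t
    return c+d*(z-c[2])/d[2]
def crop(im,x0,y0,x1,y1,k,name):
    cv2.imwrite(name,cv2.resize(im["color"][y0:y1,x0:x1],None,fx=k,fy=k,interpolation=cv2.INTER_CUBIC))
E
python3 - <<'E'
from h import *
im=vision.get_image("top")
a=cv2.resize(im["color"][175:260,400:515],None,fx=5,fy=5,interpolation=cv2.INTER_CUBIC)
b=cv2.resize(im["color"][160:205,270:375],None,fx=5,fy=5,interpolation=cv2.INTER_CUBIC)
o=np.zeros((a.shape[0],575,3),np.uint8); o[:]=a
b=np.pad(b[:,:],((0,0),(0,50),(0,0)))
o=np.vstack([o,b])[:600]; 
o=cv2.resize(o,None,fx=600/o.shape[0]*.99,fy=600/o.shape[0]*.99);print(600/650*.99 , o.shape)
cv2.imwrite("pics/c1.png",np.vstack([a,b])[:600])
E
```

```text
0.9138461538461539 (594, 569, 3)
```

View pics/c1.png

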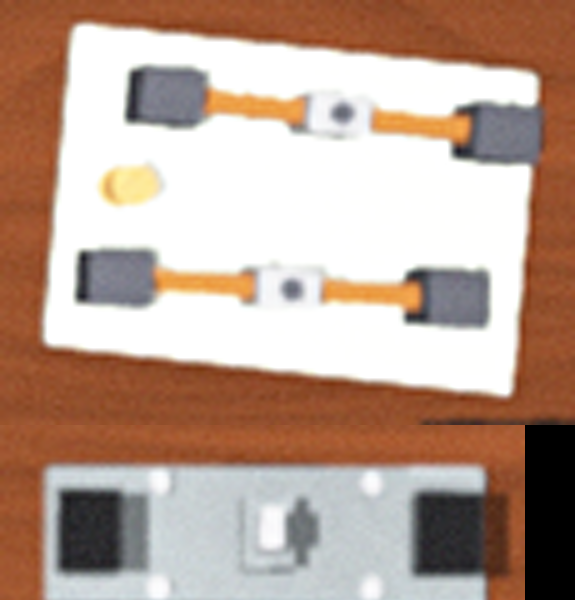

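The crop shows both grey bars on the board. The hub dots are at about (468,197) for the far bar and (458,232) for the near one. The spool is at (426,212), and the blade top is at (324,180) with rests at (287,181) and (360,181).

```bash
python3 - <<'E'
from h import *
im=vision.get_image("top")
def bar(n,dot,l,r,z):
    p,a,b=[world(im,q,z) for q in(dot,l,r)]; d=a-b
    print(n,p.round(4),"mid",((a+b)/2).round(4),"len",np.hypot(*d[:2]).round(4),"yaw of y axis from world y",np.arctan2(-d[0],d[1]).round(4))
bar("far",(468.2,197),(434.2,193.4),(500.6,201),.044)
bar("near",(457.8,232.2),(423.8,229.8),(490,234.2),.044)
bar("standrests",(323.9,180.2),(287.4,180.8),(359.6,181.4),.036)
print("blade",world(im,(323.9,180.2),.05))
c=[world(im,q,.032) for q in((157,178),(247,168),(253,227),(163,236))]
print("tray",np.mean(c,0)); d=c[0]-c[1]; print(np.arctan2(-d[0],d[1]), [np.linalg.norm(c[i]-c[i-1]) for i in range(4)])
for n,q in(("spool",(426.5,212)),("jar",(401,136))): print(n,world(im,q,.03))
s=ctrl.get_state(); print(s["time"],R.from_rotvec(s["tool_rot"]).as_matrix().round(3))
E
```

```text
far [ 0.541  -0.3892  0.044 ] mid [ 0.5405 -0.3868  0.044 ] len 0.1817 yaw of y axis from world y -0.1103
near [ 0.4446 -0.3595  0.044 ] mid [ 0.4452 -0.357   0.044 ] len 0.1799 yaw of y axis from world y -0.0609
standrests [0.5865 0.0048 0.036 ] mid [0.584 0.006 0.036] len 0.2001 yaw of y axis from world y -0.0041
blade [0.58483923 0.00614406 0.05      ]
tray [0.5241012  0.33558065 0.032     ]
0.11510467566168664 [np.float64(0.1631460694944081), np.float64(0.25361400625151975), np.float64(0.1656592081388652), np.float64(0.25169816135064055)]
spool [ 0.49989646 -0.28001544  0.03      ]
jar [ 0.71229982 -0.21110509  0.03      ]
0.7 [[-0.972  0.237  0.   ]
 [ 0.237  0.972  0.   ]
 [-0.     0.    -1.   ]]
```

```bash
cat >> h.py <<'E'
def now():
    s=ctrl.get_state(); m=R.from_rotvec(s["tool_rot"]).as_matrix(); return [*s["position"],np.arctan2(m[1,1],m[0,1])]
def plan(start,wps):
    """world x,y,z [m] and azimuth of tool y [rad] -> tool increments per call (tool down)"""
    p=np.array(start,float)
    for w in wps:
        w=np.array(w,float); d=w-p; c,s=np.cos(p[3]),np.sin(p[3])
        print(f"tx {1e3*(-s*d[0]+c*d[1]):.0f} ty {1e3*(c*d[0]+s*d[1]):.0f} tz {-1e3*d[2]:.0f} wz {-d[3]:.3f}  |{1e3*np.linalg.norm(d[:3]):.0f}mm"); p=w
E
python3 - <<'E'
from h import *
D=np.pi/180
plan(now(),[(.30,.55,.223,55*D),(.42,.43,.22,30*D),(.50,.28,.2,5*D),(.52,.12,.2,-.061),(.52,-.05,.2,-.061),(.50,-.21,.18,-.061),(.4446,-.359,.14,-.061)])
E
```

```text
tx -161 ty -45 tz -0 wz 0.372  |167mm
tx -167 ty -29 tz 3 wz 0.436  |170mm
tx -170 ty -6 tz 20 wz 0.436  |171mm
tx -161 ty 6 tz -0 wz 0.148  |161mm
tx -170 ty 10 tz -0 wz -0.000  |170mm
tx -161 ty -10 tz 20 wz -0.000  |162mm
tx -152 ty -46 tz 40 wz -0.000  |164mm
```

Request:
jog_arm(increments=[{"tx":-40,"ty":-11,"tz":0,"wz":0.093,"gripper":0.6},{"tx":-80,"ty":-22,"tz":0,"wz":0.186,"gripper":0.6},{"tx":-120,"ty":-33,"tz":0,"wz":0.279,"gripper":0.6},{"tx":-161,"ty":-45,"tz":0,"wz":0.372,"gripper":0.6},{"tx":-161,"ty":-45,"tz":0,"wz":0.372,"gripper":0.6}])

```text
validation failed for argument at $.in...
```

Request:
jog_arm(increments=[{"tx":-40,"ty":-7,"tz":1,"wz":0.109,"gripper":0.6},{"tx":-80,"ty":-14,"tz":2,"wz":0.218,"gripper":0.6},{"tx":-120,"ty":-21,"tz":3,"wz":0.327,"gripper":0.6},{"tx":-167,"ty":-29,"tz":3,"wz":0.436,"gripper":0.6},{"tx":-167,"ty":-29,"tz":3,"wz":0.436,"gripper":0.6}])

```text
validation failed for argument at $.in...
```

Request:
jog_arm(increments=[{"tx":-40,"ty":-2,"tz":5,"wz":0.109,"gripper":0.6},{"tx":-80,"ty":-3,"tz":10,"wz":0.218,"gripper":0.6},{"tx":-120,"ty":-5,"tz":15,"wz":0.327,"gripper":0.6},{"tx":-170,"ty":-6,"tz":20,"wz":0.436,"gripper":0.6},{"tx":-170,"ty":-6,"tz":20,"wz":0.436,"gripper":0.6}])

```text
validation failed for argument at $.in...
```

Request:
jog_arm(increments=[{"tx":-40,"ty":1,"tz":0,"wz":0.04,"gripper":0.6},{"tx":-80,"ty":3,"tz":0,"wz":0.08,"gripper":0.6},{"tx":-120,"ty":4,"tz":0,"wz":0.12,"gripper":0.6},{"tx":-161,"ty":6,"tz":0,"wz":0.148,"gripper":0.6},{"tx":-161,"ty":6,"tz":0,"wz":0.148,"gripper":0.6}])

```text
validation failed for argument at $.in...
```

Request:
jog_arm(increments=[{"tx":-40,"ty":-11,"tz":0,"wx":0,"wy":0,"wz":0.093,"gripper":0.6},{"tx":-80,"ty":-22,"tz":0,"wx":0,"wy":0,"wz":0.186,"gripper":0.6},{"tx":-120,"ty":-33,"tz":0,"wx":0,"wy":0,"wz":0.279,"gripper":0.6},{"tx":-161,"ty":-45,"tz":0,"wx":0,"wy":0,"wz":0.372,"gripper":0.6},{"tx":-161,"ty":-45,"tz":0,"wx":0,"wy":0,"wz":0.372,"gripper":0.6}])

```text
time: 1.12
position: [0.3109, 0.5432, 0.223]
tool_rot: [0.969, 2.981, -0.001]
ft_force: [1.7, -0.9, 0.3]
grip_width: 0.706
grip_force: 0.0
```

Request:
jog_arm(increments=[{"tx":-40,"ty":-7,"tz":1,"wx":0,"wy":0,"wz":0.109,"gripper":0.6},{"tx":-80,"ty":-14,"tz":2,"wx":0,"wy":0,"wz":0.218,"gripper":0.6},{"tx":-120,"ty":-21,"tz":3,"wx":0,"wy":0,"wz":0.327,"gripper":0.6},{"tx":-167,"ty":-29,"tz":3,"wx":0,"wy":0,"wz":0.436,"gripper":0.6},{"tx":-167,"ty":-29,"tz":3,"wx":0,"wy":0,"wz":0.436,"gripper":0.6}])

```text
time: 1.53
position: [0.4273, 0.4223, 0.2201]
tool_rot: [1.589, 2.703, -0.001]
ft_force: [0.9, -1.7, 0.2]
grip_width: 0.599
grip_force: 0.0
```

Request:
jog_arm(increments=[{"tx":-40,"ty":-2,"tz":5,"wx":0,"wy":0,"wz":0.109,"gripper":0.6},{"tx":-80,"ty":-3,"tz":10,"wx":0,"wy":0,"wz":0.218,"gripper":0.6},{"tx":-120,"ty":-5,"tz":15,"wx":0,"wy":0,"wz":0.327,"gripper":0.6},{"tx":-170,"ty":-6,"tz":20,"wx":0,"wy":0,"wz":0.436,"gripper":0.6},{"tx":-170,"ty":-6,"tz":20,"wx":0,"wy":0,"wz":0.436,"gripper":0.6}])

```text
time: 1.95
position: [0.5035, 0.2714, 0.1994]
tool_rot: [2.135, 2.299, -0.003]
ft_force: [1.5, -0.6, -0.2]
grip_width: 0.598
grip_force: 0.0
```

Request:
jog_arm(increments=[{"tx":-40,"ty":1,"tz":0,"wx":0,"wy":0,"wz":0.04,"gripper":0.6},{"tx":-80,"ty":3,"tz":0,"wx":0,"wy":0,"wz":0.08,"gripper":0.6},{"tx":-120,"ty":4,"tz":0,"wx":0,"wy":0,"wz":0.12,"gripper":0.6},{"tx":-161,"ty":6,"tz":0,"wx":0,"wy":0,"wz":0.148,"gripper":0.6},{"tx":-161,"ty":6,"tz":0,"wx":0,"wy":0,"wz":0.148,"gripper":0.6}])

```text
time: 2.37
position: [0.5213, 0.1099, 0.2004]
tool_rot: [2.298, 2.137, -0.002]
ft_force: [0.3, -1.2, 0.5]
grip_width: 0.599
grip_force: 0.0
```

Request:
jog_arm(increments=[{"tx":-40,"ty":2,"tz":0,"wx":0,"wy":0,"wz":0,"gripper":0.6},{"tx":-80,"ty":5,"tz":0,"wx":0,"wy":0,"wz":0,"gripper":0.6},{"tx":-120,"ty":7,"tz":0,"wx":0,"wy":0,"wz":0,"gripper":0.6},{"tx":-160,"ty":10,"tz":0,"wx":0,"wy":0,"wz":0,"gripper":0.6},{"tx":-170,"ty":10,"tz":0,"wx":0,"wy":0,"wz":0,"gripper":0.6}])

```text
time: 2.78
position: [0.5192, -0.0577, 0.2003]
tool_rot: [2.293, 2.143, -0.002]
ft_force: [-0.1, -1.1, 0.1]
grip_width: 0.601
grip_force: 0.0
```

Request:
jog_arm(increments=[{"tx":-40,"ty":-2,"tz":5,"wx":0,"wy":0,"wz":0,"gripper":0.6},{"tx":-80,"ty":-5,"tz":10,"wx":0,"wy":0,"wz":0,"gripper":0.6},{"tx":-120,"ty":-7,"tz":15,"wx":0,"wy":0,"wz":0,"gripper":0.6},{"tx":-161,"ty":-10,"tz":20,"wx":0,"wy":0,"wz":0,"gripper":0.6},{"tx":-161,"ty":-10,"tz":20,"wx":0,"wy":0,"wz":0,"gripper":0.6}])

```text
time: 3.2
position: [0.4968, -0.2196, 0.1795]
tool_rot: [2.296, 2.139, -0.007]
ft_force: [-0.7, 0.2, -0.8]
grip_width: 0.598
grip_force: 0.0
```

Request:
jog_arm(increments=[{"tx":-36,"ty":-11,"tz":10,"wx":0,"wy":0,"wz":0,"gripper":0.6},{"tx":-72,"ty":-22,"tz":20,"wx":0,"wy":0,"wz":0,"gripper":0.6},{"tx":-108,"ty":-33,"tz":30,"wx":0,"wy":0,"wz":0,"gripper":0.6},{"tx":-144,"ty":-44,"tz":38,"wx":0,"wy":0,"wz":0,"gripper":0.6},{"tx":-152,"ty":-46,"tz":40,"wx":0,"wy":0,"wz":0,"gripper":0.6}])

```text
time: 3.62
position: [0.4406, -0.3649, 0.1389]
tool_rot: [2.294, 2.145, -0.007]
ft_force: [-0.7, 0.5, -0.1]
grip_width: 0.599
grip_force: 0.0
```

```bash
python3 - <<'E'
from h import *
n=now(); print(n); s=ctrl.get_state(); print(s["time"],s["joint_positions"].round(2))
plan(n,[(.4446,-.359,.07,-.061),(.4446,-.359,.018,-.061)])
E
```

```text
[np.float64(0.4405911513066554), np.float64(-0.3649062233633739), np.float64(0.1388845728366358), np.float64(-0.06694125062736657)]
3.6167 [-0.08  0.28  0.85  1.78 -0.22  1.18  0.76]
tx 6 ty 4 tz 69 wz -0.006  |69mm
tx 0 ty 0 tz 52 wz -0.000  |52mm
```

Request:
jog_arm(increments=[{"tx":0,"ty":0,"tz":20,"wx":0,"wy":0,"wz":0,"gripper":0.6},{"tx":0,"ty":0,"tz":40,"wx":0,"wy":0,"wz":0,"gripper":0.6},{"tx":0,"ty":0,"tz":70,"wx":0,"wy":0,"wz":0,"gripper":0.6},{"tx":0,"ty":0,"tz":70,"wx":0,"wy":0,"wz":0,"gripper":0.6},{"tx":0,"ty":0,"tz":70,"wx":0,"wy":0,"wz":0,"gripper":0.6}])

```text
time: 4.03
position: [0.4444, -0.3579, 0.0686]
tool_rot: [-2.284, -2.153, 0.002]
ft_force: [0.0, 0.5, -0.1]
grip_width: 0.599
grip_force: 0.0
```

```bash
python3 - <<'E'
from h import *
im=vision.get_image("top"); sc=vision.get_image("scene")
n=now(); print(n); plan(n,[(.4446,-.359,.018,-.061)])
a=cv2.resize(im["color"][175:260,400:515],(575,425),interpolation=cv2.INTER_CUBIC)
b=cv2.resize(sc["color"][200:270,80:180],(250,175),interpolation=cv2.INTER_CUBIC)
o=np.zeros((600,575,3),np.uint8);o[:425]=a;o[425:,:250]=b;cv2.imwrite("pics/c2.png",o)
E
```

```text
[np.float64(0.44591049618425344), np.float64(-0.35949718607128667), np.float64(0.07101050978684877), np.float64(-0.05927622477453827)]
tx 0 ty -1 tz 53 wz 0.002  |53mm
```

View pics/c2.png

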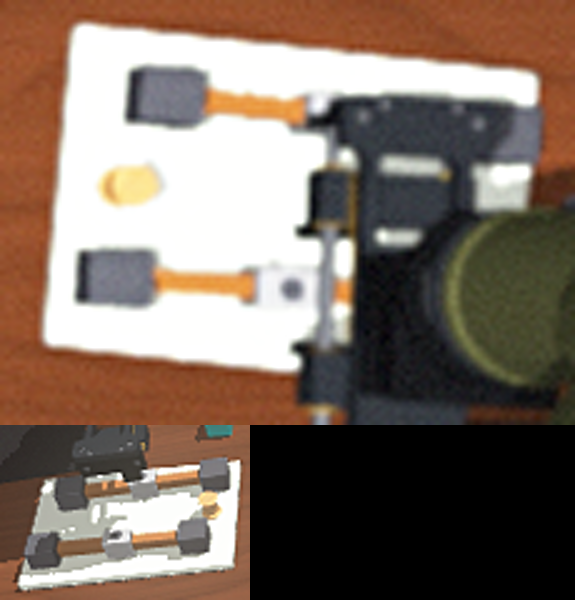

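The fingers are over the near bar's hub, with crop (330,285) against the dot at (291,288). That difference matches the parallax from finger height, so I'll descend and grip.

Request:
jog_arm(increments=[{"tx":0,"ty":0,"tz":20,"wx":0,"wy":0,"wz":0,"gripper":0.6},{"tx":0,"ty":0,"tz":40,"wx":0,"wy":0,"wz":0,"gripper":0.6},{"tx":0,"ty":0,"tz":52,"wx":0,"wy":0,"wz":0,"gripper":0.6},{"tx":0,"ty":0,"tz":52,"wx":0,"wy":0,"wz":0,"gripper":0.6},{"tx":0,"ty":0,"tz":52,"wx":0,"wy":0,"wz":0,"gripper":0.6}])

```text
time: 4.55
position: [0.4452, -0.3594, 0.0183]
tool_rot: [2.287, 2.154, 0.0]
ft_force: [0.1, 0.3, 0.6]
grip_width: 0.601
grip_force: 0.0
```

Request:
jog_arm(increments=[{"tx":0,"ty":0,"tz":0,"wx":0,"wy":0,"wz":0,"gripper":0.1},{"tx":0,"ty":0,"tz":0,"wx":0,"wy":0,"wz":0,"gripper":0.1},{"tx":0,"ty":0,"tz":0,"wx":0,"wy":0,"wz":0,"gripper":0.1},{"tx":0,"ty":0,"tz":0,"wx":0,"wy":0,"wz":0,"gripper":0.1},{"tx":0,"ty":0,"tz":0,"wx":0,"wy":0,"wz":0,"gripper":0.1}], grip_force=50)

```text
time: 4.97
position: [0.4451, -0.3593, 0.018]
tool_rot: [2.287, 2.153, 0.001]
ft_force: [-0.0, 0.1, -0.2]
grip_width: 0.304
grip_force: 0.0
```

Request:
jog_arm(increments=[{"tx":0,"ty":0,"tz":0,"wx":0,"wy":0,"wz":0,"gripper":0.1},{"tx":0,"ty":0,"tz":0,"wx":0,"wy":0,"wz":0,"gripper":0.1},{"tx":0,"ty":0,"tz":0,"wx":0,"wy":0,"wz":0,"gripper":0.1},{"tx":0,"ty":0,"tz":0,"wx":0,"wy":0,"wz":0,"gripper":0.1},{"tx":0,"ty":0,"tz":0,"wx":0,"wy":0,"wz":0,"gripper":0.1}])

```text
time: 5.38
position: [0.4448, -0.3592, 0.0179]
tool_rot: [-2.287, -2.154, -0.0]
ft_force: [-1.9, 0.9, 5.9]
grip_width: 0.27
grip_force: 50.0
```

Gripped. I'll lift it 60 mm, settle, then read force and torque.

Request:
jog_arm(increments=[{"tx":0,"ty":0,"tz":-10,"wx":0,"wy":0,"wz":0,"gripper":0.1},{"tx":0,"ty":0,"tz":-20,"wx":0,"wy":0,"wz":0,"gripper":0.1},{"tx":0,"ty":0,"tz":-35,"wx":0,"wy":0,"wz":0,"gripper":0.1},{"tx":0,"ty":0,"tz":-50,"wx":0,"wy":0,"wz":0,"gripper":0.1},{"tx":0,"ty":0,"tz":-60,"wx":0,"wy":0,"wz":0,"gripper":0.1}])

```text
time: 5.8
position: [0.445, -0.3594, 0.0788]
tool_rot: [2.287, 2.153, 0.001]
ft_force: [-0.4, -0.2, -5.8]
grip_width: 0.273
grip_force: 50.0
```

Request:
jog_arm(increments=[{"tx":0,"ty":0,"tz":0,"wx":0,"wy":0,"wz":0,"gripper":0.1},{"tx":0,"ty":0,"tz":0,"wx":0,"wy":0,"wz":0,"gripper":0.1},{"tx":0,"ty":0,"tz":0,"wx":0,"wy":0,"wz":0,"gripper":0.1},{"tx":0,"ty":0,"tz":0,"wx":0,"wy":0,"wz":0,"gripper":0.1},{"tx":0,"ty":0,"tz":0,"wx":0,"wy":0,"wz":0,"gripper":0.1}])

```text
time: 6.22
position: [0.4443, -0.3587, 0.0766]
tool_rot: [-2.286, -2.153, 0.001]
ft_force: [0.1, -0.1, -5.7]
grip_width: 0.27
grip_force: 50.0
```

```bash
python3 - <<'E'
from h import *
F=[];T=[]
for i in range(10):
    im=vision.get_image("top"); s=ctrl.get_state(); F.append(s["ft_force"]);T.append(s["torque"])
print(np.mean(F,0),np.std(F,0),np.mean(T,0),np.std(T,0),s["time"],s["grip_width"])
sc=vision.get_image("scene")
cv2.imwrite("pics/c3.png",cv2.resize(np.hstack([im["color"][175:275,400:530],sc["color"][180:280,70:200]]),None,fx=3,fy=3,interpolation=cv2.INTER_CUBIC))
E
```

```text
[-0.06910506 -0.23823575 -5.82565441] [0.4785454  0.5784672  0.47626279] [-0.10217469  0.03789325 -0.00268342] [0.02176905 0.017648   0.01133439] 6.7167 0.2708853271612455
```

View pics/c3.png

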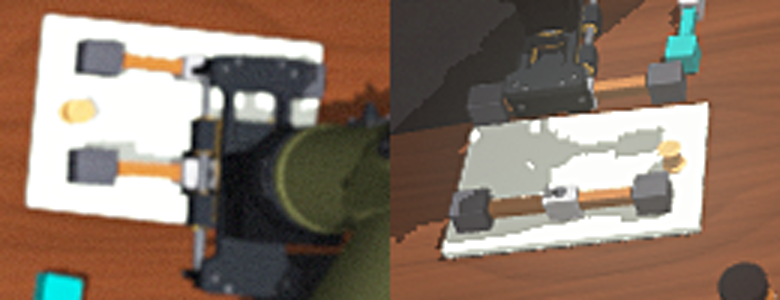

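The scene shows the near bar lifted level. Its weight is about 5.8 N, which suggests the 600 g true bar. The torque hints at a small offset, which I'll check above the stand. I'll carry it there.

```bash
python3 - <<'E'
from h import *
n=now();print(n)
plan(n,[(.4446,-.359,.15,-.061),(.50,-.21,.16,-.061),(.55,-.07,.16,-.03),(.585,.006,.14,-.004)])
E
```

```text
[np.float64(0.44486703717451737), np.float64(-0.3592007689081567), np.float64(0.07757210188677961), np.float64(-0.06003166464187689)]
tx 0 ty -0 tz -72 wz 0.001  |72mm
tx 152 ty 46 tz -10 wz -0.000  |159mm
tx 143 ty 41 tz -0 wz -0.031  |149mm
tx 77 ty 33 tz 20 wz -0.026  |86mm
```

Request:
jog_arm(increments=[{"tx":0,"ty":0,"tz":-15,"wx":0,"wy":0,"wz":0,"gripper":0.1},{"tx":0,"ty":0,"tz":-30,"wx":0,"wy":0,"wz":0,"gripper":0.1},{"tx":0,"ty":0,"tz":-50,"wx":0,"wy":0,"wz":0,"gripper":0.1},{"tx":0,"ty":0,"tz":-65,"wx":0,"wy":0,"wz":0,"gripper":0.1},{"tx":0,"ty":0,"tz":-72,"wx":0,"wy":0,"wz":0,"gripper":0.1}])

```text
time: 7.18
position: [0.4457, -0.3602, 0.1518]
tool_rot: [2.285, 2.151, 0.002]
ft_force: [1.5, 0.4, -5.7]
grip_width: 0.273
grip_force: 50.0
```

Request:
jog_arm(increments=[{"tx":20,"ty":6,"tz":-1,"wx":0,"wy":0,"wz":0,"gripper":0.1},{"tx":52,"ty":16,"tz":-3,"wx":0,"wy":0,"wz":0,"gripper":0.1},{"tx":85,"ty":26,"tz":-6,"wx":0,"wy":0,"wz":0,"gripper":0.1},{"tx":118,"ty":36,"tz":-8,"wx":0,"wy":0,"wz":0,"gripper":0.1},{"tx":152,"ty":46,"tz":-10,"wx":0,"wy":0,"wz":0,"gripper":0.1}])

```text
time: 7.6
position: [0.4998, -0.2089, 0.1593]
tool_rot: [-2.288, -2.152, -0.0]
ft_force: [1.1, 0.3, -5.8]
grip_width: 0.273
grip_force: 50.0
```

Request:
jog_arm(increments=[{"tx":33,"ty":9,"tz":0,"wx":0,"wy":0,"wz":-0.006,"gripper":0.1},{"tx":64,"ty":18,"tz":0,"wx":0,"wy":0,"wz":-0.012,"gripper":0.1},{"tx":94,"ty":27,"tz":0,"wx":0,"wy":0,"wz":-0.018,"gripper":0.1},{"tx":120,"ty":34,"tz":0,"wx":0,"wy":0,"wz":-0.024,"gripper":0.1},{"tx":143,"ty":41,"tz":0,"wx":0,"wy":0,"wz":-0.031,"gripper":0.1}])

```text
time: 8.02
position: [0.5494, -0.0673, 0.159]
tool_rot: [-2.25, -2.191, -0.0]
ft_force: [0.8, -0.3, -5.4]
grip_width: 0.271
grip_force: 50.0
```

Request:
jog_arm(increments=[{"tx":20,"ty":9,"tz":5,"wx":0,"wy":0,"wz":-0.006,"gripper":0.1},{"tx":40,"ty":17,"tz":10,"wx":0,"wy":0,"wz":-0.012,"gripper":0.1},{"tx":60,"ty":26,"tz":15,"wx":0,"wy":0,"wz":-0.018,"gripper":0.1},{"tx":72,"ty":31,"tz":18,"wx":0,"wy":0,"wz":-0.024,"gripper":0.1},{"tx":77,"ty":33,"tz":20,"wx":0,"wy":0,"wz":-0.026,"gripper":0.1}])

```text
time: 8.43
position: [0.5851, 0.0092, 0.1382]
tool_rot: [-2.22, -2.221, 0.001]
ft_force: [-0.7, 0.2, -5.4]
grip_width: 0.272
grip_force: 50.0
```

Request:
jog_arm(increments=[{"tx":0,"ty":0,"tz":10,"wx":0,"wy":0,"wz":0,"gripper":0.1},{"tx":0,"ty":0,"tz":20,"wx":0,"wy":0,"wz":0,"gripper":0.1},{"tx":0,"ty":0,"tz":30,"wx":0,"wy":0,"wz":0,"gripper":0.1},{"tx":0,"ty":0,"tz":40,"wx":0,"wy":0,"wz":0,"gripper":0.1},{"tx":0,"ty":0,"tz":40,"wx":0,"wy":0,"wz":0,"gripper":0.1}])

```text
time: 8.85
position: [0.5823, 0.0048, 0.0966]
tool_rot: [-2.225, -2.214, 0.006]
ft_force: [-0.8, -0.4, -6.2]
grip_width: 0.271
grip_force: 50.0
```

```bash
python3 - <<'E'
from h import *
F=[];T=[]
for i in range(10):
    im=vision.get_image("top"); s=ctrl.get_state(); F.append(s["ft_force"]);T.append(s["torque"])
print(np.mean(F,0),np.mean(T,0),s["time"],s["grip_width"],now())
sc=vision.get_image("scene")
a=cv2.resize(im["color"][145:220,260:390],(780,450),interpolation=cv2.INTER_CUBIC)
b=cv2.resize(sc["color"][190:265,200:310],(220,150),interpolation=cv2.INTER_CUBIC)
o=np.zeros((600,780,3),np.uint8);o[:450]=a;o[450:,:220]=b;cv2.imwrite("pics/c4.png",o)
E
```

```text
[ 1.07236652e-01 -5.41157533e-03 -5.50952295e+00] [-0.08520574  0.05333199  0.01602064] 9.35 0.27502003864271446 [np.float64(0.5848512539552548), np.float64(0.0061753673007621), np.float64(0.0999539044209656), np.float64(-0.002856164714665237)]
```

View pics/c4.png

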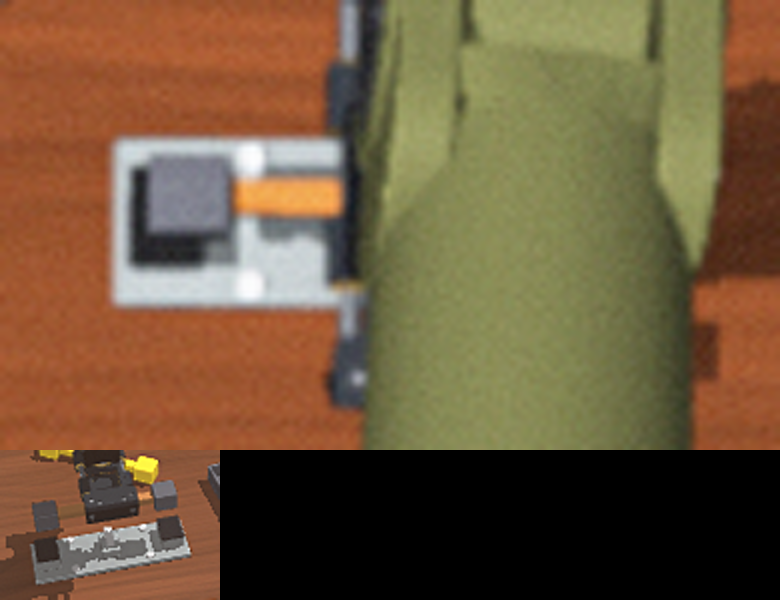

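```bash
python3 - <<'E'
from h import *
im=vision.get_image("top")
print(world(im,(290.9,176.9),.126), [world(im,(260+u/6-.4,177),.126)[1] for u in (147,230)])
# shaft from left: block inner edge
E
```

```text
[0.58387079 0.09751709 0.126     ] [np.float64(0.11484580340829462), np.float64(0.07959852229797111)]
```

Request:
jog_arm(increments=[{"tx":0,"ty":0,"tz":15,"wx":0,"wy":0,"wz":0,"gripper":0.1},{"tx":0,"ty":0,"tz":30,"wx":0,"wy":0,"wz":0,"gripper":0.1},{"tx":0,"ty":0,"tz":39,"wx":0,"wy":0,"wz":0,"gripper":0.1},{"tx":0,"ty":0,"tz":40,"wx":0,"wy":0,"wz":0,"gripper":0.1},{"tx":0,"ty":0,"tz":40,"wx":0,"wy":0,"wz":0,"gripper":0.1}])

```text
time: 9.87
position: [0.5841, 0.0061, 0.059]
tool_rot: [-2.224, -2.218, 0.002]
ft_force: [0.2, 0.4, -5.5]
grip_width: 0.27
grip_force: 50.0
```

Request:
jog_arm(increments=[{"tx":0,"ty":0,"tz":1,"wx":0,"wy":0,"wz":0,"gripper":0.1},{"tx":0,"ty":0,"tz":2,"wx":0,"wy":0,"wz":0,"gripper":0.1},{"tx":0,"ty":0,"tz":2,"wx":0,"wy":0,"wz":0,"gripper":0.1},{"tx":0,"ty":0,"tz":2,"wx":0,"wy":0,"wz":0,"gripper":0.1},{"tx":0,"ty":0,"tz":2,"wx":0,"wy":0,"wz":0,"gripper":0.1}])

```text
time: 10.28
position: [0.5849, 0.0061, 0.058]
tool_rot: [2.224, 2.218, 0.001]
ft_force: [-0.2, -0.4, -7.0]
grip_width: 0.271
grip_force: 50.0
```

Request:
jog_arm(increments=[{"tx":0,"ty":0,"tz":1,"wx":0,"wy":0,"wz":0,"gripper":0.1},{"tx":0,"ty":0,"tz":1,"wx":0,"wy":0,"wz":0,"gripper":0.1},{"tx":0,"ty":0,"tz":1,"wx":0,"wy":0,"wz":0,"gripper":0.1},{"tx":0,"ty":0,"tz":1,"wx":0,"wy":0,"wz":0,"gripper":0.1},{"tx":0,"ty":0,"tz":1,"wx":0,"wy":0,"wz":0,"gripper":0.1}])

```text
time: 10.7
position: [0.5847, 0.0061, 0.0566]
tool_rot: [2.225, 2.218, 0.0]
ft_force: [-0.5, -0.0, -5.6]
grip_width: 0.27
grip_force: 50.0
```

Request:
jog_arm(increments=[{"tx":0,"ty":0,"tz":1,"wx":0,"wy":0,"wz":0,"gripper":0.1},{"tx":0,"ty":0,"tz":1,"wx":0,"wy":0,"wz":0,"gripper":0.1},{"tx":0,"ty":0,"tz":1,"wx":0,"wy":0,"wz":0,"gripper":0.1},{"tx":0,"ty":0,"tz":1,"wx":0,"wy":0,"wz":0,"gripper":0.1},{"tx":0,"ty":0,"tz":1,"wx":0,"wy":0,"wz":0,"gripper":0.1}])

```text
time: 11.12
position: [0.5848, 0.0061, 0.0559]
tool_rot: [2.225, 2.218, 0.001]
ft_force: [-0.8, -0.2, -1.3]
grip_width: 0.27
grip_force: 50.0
```

```bash
python3 - <<'E'
from h import *
F=[];T=[]
for i in range(6):
    im=vision.get_image("top"); s=ctrl.get_state(); F.append(s["ft_force"]);T.append(s["torque"])
print(np.mean(F,0),np.mean(T,0),s["time"],now())
E
```

```text
[-1.09914824  0.01175051 -0.73424591] [-0.09484252  0.30203565 -0.0013765 ] 11.4167 [np.float64(0.5848302663453934), np.float64(0.006061030660679962), np.float64(0.05587911098751557), np.float64(-0.0030271061519980057)]
```

Request:
jog_arm(increments=[{"tx":0,"ty":0,"tz":0,"wx":0,"wy":0,"wz":0,"gripper":0.29},{"tx":0,"ty":0,"tz":0,"wx":0,"wy":0,"wz":0,"gripper":0.31},{"tx":0,"ty":0,"tz":0,"wx":0,"wy":0,"wz":0,"gripper":0.33},{"tx":0,"ty":0,"tz":0,"wx":0,"wy":0,"wz":0,"gripper":0.33},{"tx":0,"ty":0,"tz":0,"wx":0,"wy":0,"wz":0,"gripper":0.33}])

```text
time: 11.83
position: [0.5849, 0.0061, 0.0557]
tool_rot: [2.224, 2.218, 0.001]
ft_force: [0.6, -0.0, -0.2]
grip_width: 0.327
grip_force: 0.0
```

Request:
jog_arm(increments=[{"tx":0,"ty":0,"tz":0,"wx":0,"wy":0,"wz":0,"gripper":0.33},{"tx":0,"ty":0,"tz":0,"wx":0,"wy":0,"wz":0,"gripper":0.33},{"tx":0,"ty":0,"tz":0,"wx":0,"wy":0,"wz":0,"gripper":0.33},{"tx":0,"ty":0,"tz":0,"wx":0,"wy":0,"wz":0,"gripper":0.33},{"tx":0,"ty":0,"tz":0,"wx":0,"wy":0,"wz":0,"gripper":0.33}])

```text
time: 12.25
position: [0.5846, 0.0061, 0.0556]
tool_rot: [-2.225, -2.218, -0.0]
ft_force: [0.8, -0.4, -0.3]
grip_width: 0.33
grip_force: 0.0
```

```bash
python3 - <<'E'
from h import *
F=[];T=[]
for i in range(6):
    im=vision.get_image("top"); s=ctrl.get_state(); F.append(s["ft_force"]);T.append(s["torque"])
print(np.mean(F,0),np.mean(T,0),s["time"],now(),s["grip_width"])
sc=vision.get_image("scene")
a=cv2.resize(im["color"][155:205,270:370],(400,200),interpolation=cv2.INTER_CUBIC)
b=cv2.resize(sc["color"][190:265,200:310],(770,525),interpolation=cv2.INTER_CUBIC)[:400]
o=np.zeros((600,770,3),np.uint8);o[:400]=b;o[400:,:400]=a;cv2.imwrite("pics/c5.png",o)
E
```

```text
[ 0.21695183 -0.14008447 -0.23566406] [-0.09165289  0.04832555  0.01462082] 12.55 [np.float64(0.584636599456765), np.float64(0.006079763287572927), np.float64(0.05556803232987821), np.float64(-0.0030494787681130636)] 0.32639917126741613
```

View pics/c5.png

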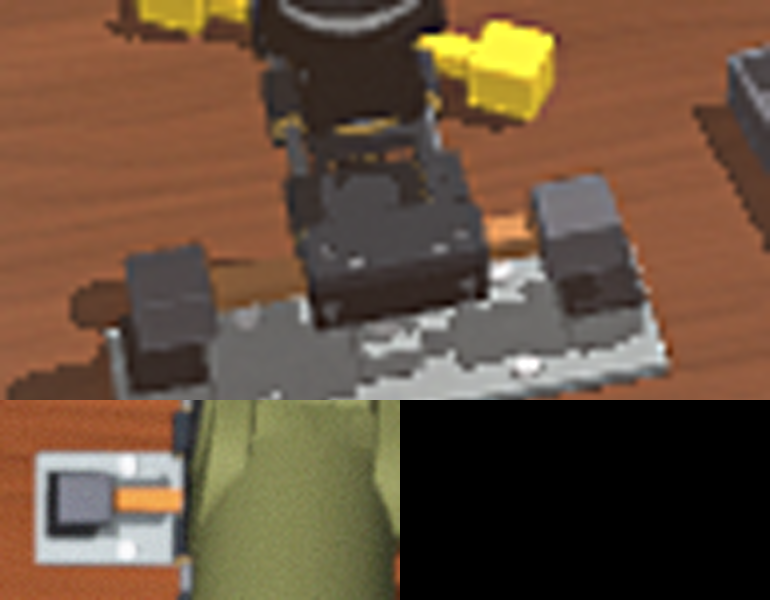

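The bar stays level on the edge when released, with gaps under both end blocks. The empty torque of -0.09 equals the loaded one, so that was sensor bias. The near bar is therefore the true one, and I'll back off to fetch the far bar.

```bash
python3 - <<'E'
from h import *
n=now()
plan(n,[(*n[:2],.176,n[3]),(.57,-.15,.176,-.05),(.56,-.30,.17,-.11),(.541,-.389,.10,-.11),(.541,-.389,.018,-.11)])
E
```

```text
tx 0 ty 0 tz -120 wz -0.000  |120mm
tx -156 ty -14 tz -0 wz 0.047  |157mm
tx -150 ty -2 tz 6 wz 0.060  |150mm
tx -91 ty -9 tz 70 wz -0.000  |115mm
tx 0 ty 0 tz 82 wz -0.000  |82mm
```

Request:
jog_arm(increments=[{"tx":0,"ty":0,"tz":0,"wx":0,"wy":0,"wz":0,"gripper":0.45},{"tx":0,"ty":0,"tz":0,"wx":0,"wy":0,"wz":0,"gripper":0.6},{"tx":0,"ty":0,"tz":0,"wx":0,"wy":0,"wz":0,"gripper":0.6},{"tx":0,"ty":0,"tz":0,"wx":0,"wy":0,"wz":0,"gripper":0.6},{"tx":0,"ty":0,"tz":-5,"wx":0,"wy":0,"wz":0,"gripper":0.6}])

```text
time: 13.02
position: [0.5838, 0.0061, 0.0598]
tool_rot: [-2.224, -2.217, 0.002]
ft_force: [-0.6, -0.3, -0.0]
grip_width: 0.569
grip_force: 0.0
```

Request:
jog_arm(increments=[{"tx":0,"ty":0,"tz":-15,"wx":0,"wy":0,"wz":0,"gripper":0.6},{"tx":0,"ty":0,"tz":-35,"wx":0,"wy":0,"wz":0,"gripper":0.6},{"tx":0,"ty":0,"tz":-65,"wx":0,"wy":0,"wz":0,"gripper":0.6},{"tx":0,"ty":0,"tz":-95,"wx":0,"wy":0,"wz":0,"gripper":0.6},{"tx":0,"ty":0,"tz":-115,"wx":0,"wy":0,"wz":0,"gripper":0.6}])

```text
time: 13.43
position: [0.5856, 0.0058, 0.1789]
tool_rot: [2.224, 2.216, 0.004]
ft_force: [1.4, 0.3, 0.6]
grip_width: 0.6
grip_force: 0.0
```

Request:
jog_arm(increments=[{"tx":-36,"ty":-3,"tz":0,"wx":0,"wy":0,"wz":0.01,"gripper":0.6},{"tx":-72,"ty":-6,"tz":0,"wx":0,"wy":0,"wz":0.02,"gripper":0.6},{"tx":-108,"ty":-10,"tz":0,"wx":0,"wy":0,"wz":0.03,"gripper":0.6},{"tx":-144,"ty":-13,"tz":0,"wx":0,"wy":0,"wz":0.045,"gripper":0.6},{"tx":-156,"ty":-14,"tz":0,"wx":0,"wy":0,"wz":0.047,"gripper":0.6}])

```text
time: 13.85
position: [0.5685, -0.1573, 0.1766]
tool_rot: [2.283, 2.154, -0.003]
ft_force: [-0.5, -0.1, 0.2]
grip_width: 0.601
grip_force: 0.0
```

Request:
jog_arm(increments=[{"tx":-36,"ty":0,"tz":1,"wx":0,"wy":0,"wz":0.01,"gripper":0.6},{"tx":-72,"ty":-1,"tz":3,"wx":0,"wy":0,"wz":0.02,"gripper":0.6},{"tx":-108,"ty":-1,"tz":4,"wx":0,"wy":0,"wz":0.04,"gripper":0.6},{"tx":-140,"ty":-2,"tz":6,"wx":0,"wy":0,"wz":0.06,"gripper":0.6},{"tx":-150,"ty":-2,"tz":6,"wx":0,"wy":0,"wz":0.06,"gripper":0.6}])

```text
time: 14.27
position: [0.5581, -0.3061, 0.1699]
tool_rot: [2.346, 2.085, -0.005]
ft_force: [-1.5, -0.6, 1.0]
grip_width: 0.603
grip_force: 0.0
```

Request:
jog_arm(increments=[{"tx":-30,"ty":-3,"tz":20,"wx":0,"wy":0,"wz":0,"gripper":0.6},{"tx":-60,"ty":-6,"tz":40,"wx":0,"wy":0,"wz":0,"gripper":0.6},{"tx":-91,"ty":-9,"tz":65,"wx":0,"wy":0,"wz":0,"gripper":0.6},{"tx":-91,"ty":-9,"tz":70,"wx":0,"wy":0,"wz":0,"gripper":0.6},{"tx":-91,"ty":-9,"tz":70,"wx":0,"wy":0,"wz":0,"gripper":0.6}])

```text
time: 14.68
position: [0.539, -0.39, 0.0971]
tool_rot: [-2.341, -2.089, 0.004]
ft_force: [-0.4, 0.7, 0.2]
grip_width: 0.597
grip_force: 0.0
```

```bash
python3 - <<'E'
from h import *
im=vision.get_image("top");F=[];T=[]
for i in range(4):
    im=vision.get_image("top"); s=ctrl.get_state(); F.append(s["ft_force"]);T.append(s["torque"])
print(np.mean(F,0),np.mean(T,0))
n=now();print(n,s["time"]);plan(n,[(.541,-.389,.018,-.11)])
a=cv2.resize(im["color"][155:205,270:370],(600,300),interpolation=cv2.INTER_CUBIC)
b=cv2.resize(im["color"][175:260,400:515],(403,298),interpolation=cv2.INTER_CUBIC)
o=np.zeros((598,600,3),np.uint8);o[:300]=a;o[300:,:403]=b;cv2.imwrite("pics/c6.png",o)
E
```

```text
[0.04951698 0.19715884 0.25643817] [-0.08628745  0.04694521 -0.00772399]
[np.float64(0.5435863150600028), np.float64(-0.38754008734540235), np.float64(0.10082812232836955), np.float64(-0.10707702378363339)] 14.9333
tx -2 ty -2 tz 83 wz 0.003  |83mm
```

View pics/c6.png

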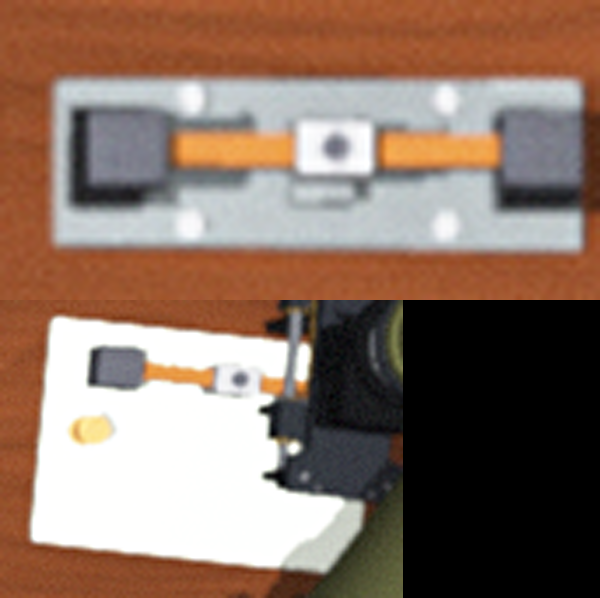

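The true bar rests level on the stand, with its dot at crop (336,148). The gripper is above the far bar, which is in place.

Request:
jog_arm(increments=[{"tx":-2,"ty":-2,"tz":20,"wx":0,"wy":0,"wz":0,"gripper":0.6},{"tx":-2,"ty":-2,"tz":45,"wx":0,"wy":0,"wz":0,"gripper":0.6},{"tx":-2,"ty":-2,"tz":70,"wx":0,"wy":0,"wz":0,"gripper":0.6},{"tx":-2,"ty":-2,"tz":82,"wx":0,"wy":0,"wz":0,"gripper":0.6},{"tx":-2,"ty":-2,"tz":82,"wx":0,"wy":0,"wz":0,"gripper":0.6}])

```text
time: 15.35
position: [0.5389, -0.3883, 0.0152]
tool_rot: [-2.335, -2.095, 0.001]
ft_force: [-1.0, 0.7, -0.6]
grip_width: 0.598
grip_force: 0.0
```

Request:
jog_arm(increments=[{"tx":0,"ty":0,"tz":0,"wx":0,"wy":0,"wz":0,"gripper":0.1},{"tx":0,"ty":0,"tz":0,"wx":0,"wy":0,"wz":0,"gripper":0.1},{"tx":0,"ty":0,"tz":0,"wx":0,"wy":0,"wz":0,"gripper":0.1},{"tx":0,"ty":0,"tz":0,"wx":0,"wy":0,"wz":0,"gripper":0.1},{"tx":0,"ty":0,"tz":0,"wx":0,"wy":0,"wz":0,"gripper":0.1}], grip_force=60)

```text
time: 15.77
position: [0.5401, -0.3912, 0.0187]
tool_rot: [2.339, 2.095, 0.001]
ft_force: [0.2, 0.2, -0.4]
grip_width: 0.308
grip_force: 0.0
```

Request:
jog_arm(increments=[{"tx":0,"ty":0,"tz":0,"wx":0,"wy":0,"wz":0,"gripper":0.1},{"tx":0,"ty":0,"tz":0,"wx":0,"wy":0,"wz":0,"gripper":0.1},{"tx":0,"ty":0,"tz":0,"wx":0,"wy":0,"wz":0,"gripper":0.1},{"tx":0,"ty":0,"tz":0,"wx":0,"wy":0,"wz":0,"gripper":0.1},{"tx":0,"ty":0,"tz":0,"wx":0,"wy":0,"wz":0,"gripper":0.1}])

```text
time: 16.18
position: [0.5403, -0.3912, 0.0186]
tool_rot: [2.339, 2.095, 0.001]
ft_force: [-0.5, 0.6, 5.1]
grip_width: 0.27
grip_force: 60.0
```

Request:
jog_arm(increments=[{"tx":0,"ty":0,"tz":-8,"wx":0,"wy":0,"wz":0,"gripper":0.1},{"tx":0,"ty":0,"tz":-20,"wx":0,"wy":0,"wz":0,"gripper":0.1},{"tx":0,"ty":0,"tz":-40,"wx":0,"wy":0,"wz":0,"gripper":0.1},{"tx":0,"ty":0,"tz":-60,"wx":0,"wy":0,"wz":0,"gripper":0.1},{"tx":0,"ty":0,"tz":-80,"wx":0,"wy":0,"wz":0,"gripper":0.1}])

```text
time: 16.6
position: [0.5384, -0.3903, 0.0979]
tool_rot: [-2.339, -2.094, 0.001]
ft_force: [0.2, -0.1, -4.6]
grip_width: 0.273
grip_force: 60.0
```

Request:
jog_arm(increments=[{"tx":0,"ty":0,"tz":-20,"wx":0,"wy":0,"wz":0,"gripper":0.1},{"tx":0,"ty":0,"tz":-40,"wx":0,"wy":0,"wz":0,"gripper":0.1},{"tx":0,"ty":0,"tz":-60,"wx":0,"wy":0,"wz":0,"gripper":0.1},{"tx":0,"ty":0,"tz":-75,"wx":0,"wy":0,"wz":0,"gripper":0.1},{"tx":0,"ty":0,"tz":-80,"wx":0,"wy":0,"wz":0,"gripper":0.1}])

```text
time: 17.02
position: [0.5397, -0.3916, 0.1803]
tool_rot: [2.339, 2.094, 0.001]
ft_force: [0.2, -1.2, -4.7]
grip_width: 0.27
grip_force: 60.0
```

```bash
python3 - <<'E'
from h import *
F=[];T=[]
for i in range(8):
    im=vision.get_image("top"); s=ctrl.get_state(); F.append(s["ft_force"]);T.append(s["torque"])
print(np.mean(F,0),np.mean(T,0),s["time"]);n=now();print(n)
im=vision.get_image("top");print("hub on stand",world(im,(325.6,179.3),.082))
plan(n,[(.56,-.23,.19,-.08),(.57,-.07,.19,-.03),(.57,.09,.19,.02),(.55,.24,.18,.08),(.524,.3356,.12,.115),(.524,.3356,.03,.115)])
E
```

```text
[-0.06827725 -0.07837704 -4.68322236] [0.00781404 0.03062189 0.01132996] 17.4167
[np.float64(0.5389823077854233), np.float64(-0.39031439343787483), np.float64(0.17618102410220499), np.float64(-0.11000718352240992)]
hub on stand [0.58344691 0.00473213 0.082     ]
tx 162 ty 3 tz -14 wz -0.030  |162mm
tx 160 ty -3 tz -0 wz -0.050  |160mm
tx 160 ty -5 tz -0 wz -0.050  |160mm
tx 150 ty -17 tz 10 wz -0.060  |152mm
tx 97 ty -18 tz 60 wz -0.035  |116mm
tx 0 ty 0 tz 90 wz -0.000  |90mm
```

The far bar weighs 4.7 N, with a torque change of about 0.1 N m, so it is confirmed faulty. Carrying it to the tray.

Request:
jog_arm(increments=[{"tx":20,"ty":0,"tz":-3,"wx":0,"wy":0,"wz":-0.006,"gripper":0.1},{"tx":55,"ty":1,"tz":-6,"wx":0,"wy":0,"wz":-0.012,"gripper":0.1},{"tx":90,"ty":2,"tz":-9,"wx":0,"wy":0,"wz":-0.018,"gripper":0.1},{"tx":126,"ty":3,"tz":-12,"wx":0,"wy":0,"wz":-0.024,"gripper":0.1},{"tx":162,"ty":3,"tz":-14,"wx":0,"wy":0,"wz":-0.03,"gripper":0.1}])

```text
time: 17.88
position: [0.5603, -0.2287, 0.1915]
tool_rot: [2.309, 2.13, 0.0]
ft_force: [2.2, 0.6, -3.8]
grip_width: 0.266
grip_force: 60.0
```

Request:
jog_arm(increments=[{"tx":32,"ty":-1,"tz":0,"wx":0,"wy":0,"wz":-0.01,"gripper":0.1},{"tx":64,"ty":-1,"tz":0,"wx":0,"wy":0,"wz":-0.02,"gripper":0.1},{"tx":96,"ty":-2,"tz":0,"wx":0,"wy":0,"wz":-0.03,"gripper":0.1},{"tx":128,"ty":-2,"tz":0,"wx":0,"wy":0,"wz":-0.04,"gripper":0.1},{"tx":160,"ty":-3,"tz":0,"wx":0,"wy":0,"wz":-0.05,"gripper":0.1}])

```text
time: 18.3
position: [0.5699, -0.069, 0.1915]
tool_rot: [2.254, 2.188, 0.001]
ft_force: [1.6, -0.3, -3.9]
grip_width: 0.268
grip_force: 60.0
```

Request:
jog_arm(increments=[{"tx":32,"ty":-1,"tz":0,"wx":0,"wy":0,"wz":-0.01,"gripper":0.1},{"tx":64,"ty":-2,"tz":0,"wx":0,"wy":0,"wz":-0.02,"gripper":0.1},{"tx":96,"ty":-3,"tz":0,"wx":0,"wy":0,"wz":-0.03,"gripper":0.1},{"tx":128,"ty":-4,"tz":0,"wx":0,"wy":0,"wz":-0.04,"gripper":0.1},{"tx":160,"ty":-5,"tz":0,"wx":0,"wy":0,"wz":-0.05,"gripper":0.1}])

```text
time: 18.72
position: [0.5696, 0.0909, 0.1914]
tool_rot: [-2.199, -2.243, -0.0]
ft_force: [0.8, -0.4, -5.7]
grip_width: 0.273
grip_force: 60.0
```

Request:
jog_arm(increments=[{"tx":32,"ty":-3,"tz":2,"wx":0,"wy":0,"wz":-0.012,"gripper":0.1},{"tx":64,"ty":-7,"tz":4,"wx":0,"wy":0,"wz":-0.024,"gripper":0.1},{"tx":96,"ty":-10,"tz":6,"wx":0,"wy":0,"wz":-0.036,"gripper":0.1},{"tx":125,"ty":-14,"tz":8,"wx":0,"wy":0,"wz":-0.05,"gripper":0.1},{"tx":150,"ty":-17,"tz":10,"wx":0,"wy":0,"wz":-0.06,"gripper":0.1}])

```text
time: 19.13
position: [0.549, 0.2418, 0.1811]
tool_rot: [-2.128, -2.31, -0.0]
ft_force: [0.7, 0.9, -4.8]
grip_width: 0.27
grip_force: 60.0
```

Request:
jog_arm(increments=[{"tx":27,"ty":-5,"tz":12,"wx":0,"wy":0,"wz":-0.007,"gripper":0.1},{"tx":54,"ty":-10,"tz":25,"wx":0,"wy":0,"wz":-0.014,"gripper":0.1},{"tx":80,"ty":-15,"tz":42,"wx":0,"wy":0,"wz":-0.028,"gripper":0.1},{"tx":97,"ty":-18,"tz":60,"wx":0,"wy":0,"wz":-0.035,"gripper":0.1},{"tx":97,"ty":-18,"tz":60,"wx":0,"wy":0,"wz":-0.035,"gripper":0.1}])

```text
time: 19.55
position: [0.519, 0.3394, 0.1168]
tool_rot: [-2.078, -2.35, 0.009]
ft_force: [-1.4, 0.7, -5.6]
grip_width: 0.27
grip_force: 60.0
```

```bash
python3 - <<'E'
from h import *
im=vision.get_image("top");im=vision.get_image("top");sc=vision.get_image("scene");s=ctrl.get_state()
n=now();print(n,s["time"]);plan(n,[(.524,.3356,.02,.115)])
a=cv2.resize(im["color"][155:250,140:265],(500,380),interpolation=cv2.INTER_CUBIC)
b=cv2.resize(sc["color"][160:250,290:420],(289,200),interpolation=cv2.INTER_CUBIC)
o=np.zeros((580,500,3),np.uint8);o[:380]=a;o[380:,:289]=b;cv2.imwrite("pics/c7.png",o)
E
```

```text
[np.float64(0.5245717471587884), np.float64(0.3336314624717106), np.float64(0.12122191975350839), np.float64(0.1145694437167115)] 19.7
tx 2 ty -0 tz 101 wz -0.000  |101mm
```

View pics/c7.png

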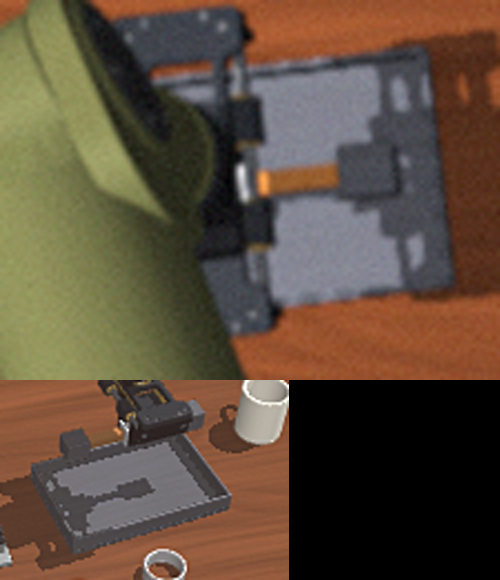

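The bar is over the tray, aligned with it (end block at crop (371,166)), with margin at both ends. Lowering it now.

Request:
jog_arm(increments=[{"tx":2,"ty":0,"tz":20,"wx":0,"wy":0,"wz":0,"gripper":0.1},{"tx":2,"ty":0,"tz":42,"wx":0,"wy":0,"wz":0,"gripper":0.1},{"tx":2,"ty":0,"tz":64,"wx":0,"wy":0,"wz":0,"gripper":0.1},{"tx":2,"ty":0,"tz":82,"wx":0,"wy":0,"wz":0,"gripper":0.1},{"tx":2,"ty":0,"tz":98,"wx":0,"wy":0,"wz":0,"gripper":0.1}])

```text
time: 20.12
position: [0.5254, 0.3347, 0.0235]
tool_rot: [2.093, 2.342, 0.001]
ft_force: [-0.4, 0.4, -4.8]
grip_width: 0.272
grip_force: 60.0
```

Request:
jog_arm(increments=[{"tx":0,"ty":0,"tz":2,"wx":0,"wy":0,"wz":0,"gripper":0.1},{"tx":0,"ty":0,"tz":4,"wx":0,"wy":0,"wz":0,"gripper":0.1},{"tx":0,"ty":0,"tz":6,"wx":0,"wy":0,"wz":0,"gripper":0.1},{"tx":0,"ty":0,"tz":7,"wx":0,"wy":0,"wz":0,"gripper":0.1},{"tx":0,"ty":0,"tz":7,"wx":0,"wy":0,"wz":0,"gripper":0.1}])

```text
time: 20.53
position: [0.5248, 0.3368, 0.0178]
tool_rot: [2.09, 2.345, 0.003]
ft_force: [0.3, -0.3, -3.7]
grip_width: 0.273
grip_force: 60.0
```

Request:
jog_arm(increments=[{"tx":0,"ty":0,"tz":1,"wx":0,"wy":0,"wz":0,"gripper":0.1},{"tx":0,"ty":0,"tz":2,"wx":0,"wy":0,"wz":0,"gripper":0.1},{"tx":0,"ty":0,"tz":2,"wx":0,"wy":0,"wz":0,"gripper":0.1},{"tx":0,"ty":0,"tz":2,"wx":0,"wy":0,"wz":0,"gripper":0.1},{"tx":0,"ty":0,"tz":2,"wx":0,"wy":0,"wz":0,"gripper":0.1}])

```text
time: 20.95
position: [0.524, 0.3366, 0.0147]
tool_rot: [2.09, 2.346, 0.0]
ft_force: [-0.4, -0.2, -4.7]
grip_width: 0.272
grip_force: 60.0
```

Request:
jog_arm(increments=[{"tx":0,"ty":0,"tz":1,"wx":0,"wy":0,"wz":0,"gripper":0.1},{"tx":0,"ty":0,"tz":2,"wx":0,"wy":0,"wz":0,"gripper":0.1},{"tx":0,"ty":0,"tz":2,"wx":0,"wy":0,"wz":0,"gripper":0.1},{"tx":0,"ty":0,"tz":2,"wx":0,"wy":0,"wz":0,"gripper":0.1},{"tx":0,"ty":0,"tz":2,"wx":0,"wy":0,"wz":0,"gripper":0.1}])

```text
time: 21.37
position: [0.5239, 0.3365, 0.0125]
tool_rot: [2.09, 2.346, -0.0]
ft_force: [-0.8, 0.2, -4.1]
grip_width: 0.269
grip_force: 60.0
```

Request:
jog_arm(increments=[{"tx":0,"ty":0,"tz":0,"wx":0,"wy":0,"wz":0,"gripper":0.3},{"tx":0,"ty":0,"tz":0,"wx":0,"wy":0,"wz":0,"gripper":0.35},{"tx":0,"ty":0,"tz":0,"wx":0,"wy":0,"wz":0,"gripper":0.5},{"tx":0,"ty":0,"tz":0,"wx":0,"wy":0,"wz":0,"gripper":0.6},{"tx":0,"ty":0,"tz":0,"wx":0,"wy":0,"wz":0,"gripper":0.6}])

```text
time: 21.78
position: [0.5244, 0.3368, 0.0131]
tool_rot: [2.09, 2.345, 0.002]
ft_force: [1.0, -0.5, -1.4]
grip_width: 0.491
grip_force: 0.0
```

Request:
jog_arm(increments=[{"tx":0,"ty":0,"tz":0,"wx":0,"wy":0,"wz":0,"gripper":0.6},{"tx":0,"ty":0,"tz":-10,"wx":0,"wy":0,"wz":0,"gripper":0.6},{"tx":0,"ty":0,"tz":-40,"wx":0,"wy":0,"wz":0,"gripper":0.6},{"tx":0,"ty":0,"tz":-80,"wx":0,"wy":0,"wz":0,"gripper":0.6},{"tx":0,"ty":0,"tz":-120,"wx":0,"wy":0,"wz":0,"gripper":0.6}])

```text
time: 22.2
position: [0.5233, 0.3359, 0.1338]
tool_rot: [-2.09, -2.345, 0.003]
ft_force: [1.2, 0.5, -0.3]
grip_width: 0.6
grip_force: 0.0
```

Request:
jog_arm(increments=[{"tx":0,"ty":0,"tz":-20,"wx":0,"wy":0,"wz":0,"gripper":0.6},{"tx":30,"ty":-10,"tz":-40,"wx":0,"wy":0,"wz":0,"gripper":0.6},{"tx":60,"ty":-20,"tz":-60,"wx":0,"wy":0,"wz":0,"gripper":0.6},{"tx":90,"ty":-30,"tz":-60,"wx":0,"wy":0,"wz":0,"gripper":0.6},{"tx":120,"ty":-40,"tz":-60,"wx":0,"wy":0,"wz":0,"gripper":0.6}])

```text
time: 22.62
position: [0.4707, 0.4529, 0.1959]
tool_rot: [-2.091, -2.344, -0.008]
ft_force: [-0.4, 0.8, -0.1]
grip_width: 0.599
grip_force: 0.0
```

```bash
python3 - <<'E'
from h import *
im=vision.get_image("top");im=vision.get_image("top");sc=vision.get_image("scene");s=ctrl.get_state()
print(now(),s["time"],s["ft_force"])
a=cv2.resize(im["color"][155:250,140:370],(690,285),interpolation=cv2.INTER_CUBIC)
b=cv2.resize(sc["color"][170:270,200:420],(660,300),interpolation=cv2.INTER_CUBIC)
o=np.zeros((585,690,3),np.uint8);o[:285]=a;o[285:,:660]=b;cv2.imwrite("pics/c8.png",o)
E
```

```text
[np.float64(0.46761723842641517), np.float64(0.45479310033194154), np.float64(0.19304081923084726), np.float64(0.12145316058973829)] 22.7667 [ 0.18396151  0.85941537 -0.83637473]
```

View pics/c8.png

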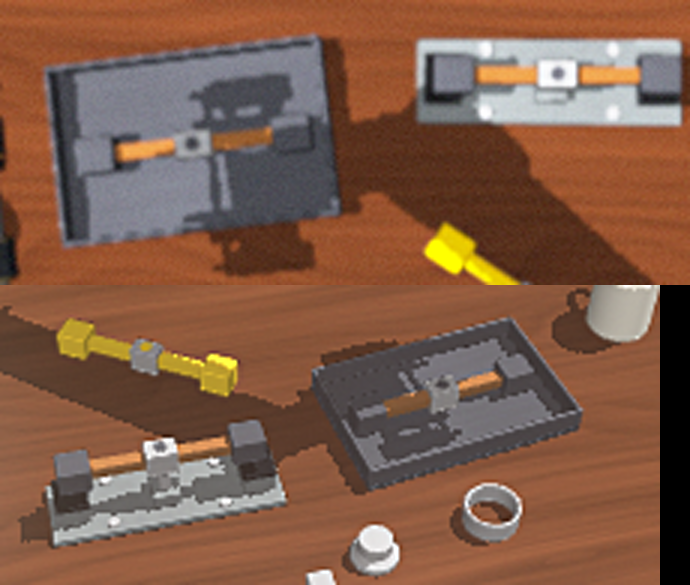

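The faulty bar lies flat in the tray, with its dot at crop (193,144). The true bar is level on the edge, with its dot at (557,73) and similar gaps under both end blocks. Handing in.

```bash
python3 -c "
from bench import ctrl
print(ctrl.close_job())"
```

```text
the job is handed in; nothing more can be done
None
```

The job is handed in at about 23 s, with no verdict returned: the true bar (5.7 N) sits level on the stand's edge with its hub within about 2 mm of the middle, and the faulty one (4.7 N) lies flat in the reject tray.

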